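Bleed the hydraulic valve block with the short wide pot

TASK

Bleed the valve block that carries the short wide round pot: with closed fingertips push its swing cap aside by the post, press the plunger under it gently well down for about a second and let it up, then push the cap back over the plunger so that it covers it again. Use a light touch, grip and lift nothing, and leave the other two valve blocks and the loose things alone.

Things in the scene. Friction and masses are not known exactly. Their poses are not given: they have to be found in the camera images.
- pot_block: Valve block to work on, fixed, aluminium, 160 (x) x 120 (y) x 45 mm; origin: centre of underside, z up, yaw within 20 deg. The only one with a short wide round steel pot (68 mm across, top 91 mm above the bench) at x = -35 mm. In its +x half: a plunger at x +45, y -5 and a swing cap over it, pivot at x +45, y +45. Any of three places on the bench.
- pot_plunger_top (a point): Centre of the flat top of the pot block's steel plunger, a round button 26 mm across; top 78 mm above the bench when up and 23 mm above the 36 mm collar around it. The closed cap lies 6 mm above it.
- pot_plunger (a joint): How far that plunger is pressed down, m: 0 up, 0.010 at its stop. A spring returns it: about 2 N starts it, 8 N holds it fully down. It counts as pressed beyond 0.006, for about a second.
- pot_cap (a joint): Angle of the pot block's swing cap, rad: 0 closed, centred over the plunger (stop only at -0.15), 1.75 fully open; starts at -0.1 to 0.3. Turns level, anticlockwise from above as it opens: at 0 it points from the pivot to the block's -y, at 1.57 to its +x (away from the pot). Drag about 1 N at the post; stays where left. Open counts from 0.7 (fingers pass well at 1.2), closed below 0.2.
- pot_cap_post (a point): Top of the upright round post (10 mm across) at the cap's free end, 85 mm from the pivot axis. It stands 30 mm above the cap's upper face, its top 119 mm above the bench. Push the cap sideways by it; no part of the block within 50 mm of it is higher than the pot's top (91 mm).
- pot_cap_pivot (a point): On the cap's vertical pivot axis at the height of the cap's upper face, 89 mm above the bench. The cap is a flat steel arm 16 mm wide, 5 mm thick (underside at 84 mm), with a disc 32 mm across centred 50 mm from the pivot, over the plunger. The pivot's head is 20 mm across, 6 mm high.
- tube_block: Another valve block, with a tall slim tube on it (38 mm across, top 147 mm above the bench). Carries the same plunger and swing cap at the same places as the block with the pot, 160 x 120 x 45 mm, origin at the centre of its underside. Not to be touched.
- box_block: Another valve block, with a square housing on it (60 x 60 mm, top 95 mm above the bench). Carries the same plunger and swing cap at the same places as the block with the pot, 160 x 120 x 45 mm, origin at the centre of its underside. Not to be touched.
- drift: Loose upright steel pin, 24 mm across, 85 mm tall, standing close beside a block. Origin under its centre. Leave alone.
- collar: Loose steel collar, 36 mm across, 30 mm tall, standing close beside a block. Origin under its centre. Leave alone.
- washer: Loose thick dark washer, 68 mm across, 10 mm thick, flat on the bench. Leave alone.
- sheave: Loose brass pulley wheel, 72 mm across, 28 mm tall, flat on the bench. Leave alone.
- hook: Loose bent steel bar, 14 mm thick, about 130 mm long, lying flat. Leave alone.
- wrench: Loose wrench lying flat. Leave alone.
- oil: Loose small grey can, 60 mm across, 110 mm tall. Leave alone.

How it is judged (in metres and radians):
On the way, in this order (a step that is already met when the one before it is completed fails the run):
1. the pot block's cap is swung aside, at least 0.7 rad open (value of joint pot_cap above 0.7 rad), for 0.2 s.
2. its plunger is pressed at least 6 mm down for 0.7 s (value of joint pot_plunger above 0.006 m), for 0.7 s.
At the end, for the whole second after the job is handed in: The pot block's cap is closed again, covering the plunger (under 0.2 rad) and at rest, its plunger is up (within 2 mm), and every loose thing is within 20 mm of where it stood (value of joint pot_cap below 0.2 rad and value of joint pot_plunger below 0.002 m and velocity of joint pot_cap between -0.05 and 0.05 rad/s and distance of each of drift, collar, washer, sheave, hook, wrench, oil from where it was at the start of the episode below 0.02 m); the robot touches nothing.
It fails at once if the pot block, its cap or its plunger is pushed or gripped with more than 30 N (contact force between pot_block and anything else above 30 N).
It fails at once if one of the other two valve blocks is touched (over 2 N) (contact force between any of tube_block, box_block and anything else above 2 N).
It fails at once if a loose thing is moved or lifted more than 20 mm (distance of any of drift, collar, washer, sheave, hook, wrench, oil from where it was at the start of the episode above 0.02 m).
It also fails if it takes over 64 s, if anything falls off the work surface, if the arm or the gripper's body presses on something with over 40 N, if the wrist force passes 120 N, or if a joint passes its speed limit or range.

ROBOT

A 6-joint arm with a two-finger parallel gripper is mounted at the origin on the work surface. World frame = base frame: x ahead of the robot, y to its left, z up, the work surface at z = 0. Lengths are in mm, angles in rad, forces in N, time in s.
With the tool pointing down it reaches from about 400 to 925 mm from the base axis. Payload 12.5 kg.
Tool frame: the origin (TCP) lies midway between the tips of the shut fingers; the grasp point (between the pads) lies 19 mm behind it; z points along the fingers, y is the direction in which the jaws open and shut (so a half turn about z gives the same grasp; the last joint's range is limited). The gripper opens to 95 mm and grips with 3 to 60 N. Pads are 20 mm wide; open, the fingers measure 119 mm over their backs; the gripper's body (75 mm by 180 mm) begins 59 mm behind the grasp point.
Start: joints at [1.076, 0.491, 1.559, -0, 1.092, -0.106], TCP at [236.909, 578.378, 214.661] pointing down, gripper open.
Joint ranges: [-3.1, 3.1], [-0.84, 2.19], [0.05, 2.79], [-1.13, 4.28], [0.06, 2.93], [-2.69, 2.69]. Speed limits (rad/s): [2.22, 2.22, 2.79, 3.14, 3.14, 3.14].

INTERFACE

Orientations are given as [roll, pitch, yaw] about the fixed x, y, z axes, in that order (R = Rz(yaw) Ry(pitch) Rx(roll)).
In Python, from cell import env gives the robot as it stands.
- The arm moves only by the tool arm_command, never from a script. Its argument "steps" is a list of rows, each an object of numbers: "dx", "dy", "dz": the shift along the tool's x, y, z as a fraction of full scale; "rx", "ry", "rz": the turn, a rotation vector about the tool's x, y, z as a fraction of full scale; "claw": the gripper command: -1 is fully open, 1 is shut, values between are in proportion. In form: [{"dx": .., "dy": .., "dz": .., "rx": .., "ry": .., "rz": .., "claw": ..}, ...]. A call has 1 to 10 rows; each row shifts and turns the pose as measured when the row begins, along the tool's axes as they then stand; what a row does not reach is not made up. Full scale, the value 1, is 0.8 m for a shift and 90 degrees for a turn. A row lasts 1/8 s, in which the tool goes at most 62.5 mm and 10.7 degrees, less where a joint would pass 70% of its speed; a pose out of reach is approached as far as the arm can. A call with a number of a shift or a turn outside -1 to 1 is refused whole. A call with a gripper value outside its range is refused whole. The fingers move at their own pace and stop on an object; the grip force is fixed at half the most. Time passes only in rows, so rows that do not move let the fingers close. It gives the time, the measured TCP pose, the force and the opening at its end, in the units of the state.
- env.state(): the state, without advancing time (a new reading comes with each control period).
- env.read_camera(name): name is "scene" or "top" or "wrist"; returns (picture, depth): 420x560x3 uint8, red, green, blue; 420x560 float32, mm along the optical axis (not along the pixel's ray), 0 where there is no reading.
- env.get_calibration(name): a dict with "vfov" (degrees; the focal length in pixels is half the picture's height over the tangent of half this angle, whatever the lens; pixels are square), "cx", "cy" (the principal point, pixels), "xyz" and "attitude" of the camera in the world. Camera axes: x right, y up, looking along -z (the intrinsics and any distortion apply to the point x, -y, -z); pixel columns grow to the right and rows downward; lengths in mm; the calibration is good to about 2 mm. A picture is of the moment at which its call begins: read the wrist's pose just before it. get_calibration takes no time and is no camera call; for the wrist camera it gives the pose at the moment of the call.
- env.job_done(): hands the job in, once; it reports no verdict.
The state is a dict: "t": time; "joints": joint angles; "qvel": joint speeds; "tau": joint torques, N m; "eef_pos": TCP position; "tcp_rot": TCP orientation; "ft_force": force on the tool from outside, world axes, zero at the start; "moment": the same for the moment, N m; "opening": opening from 0.0 (shut) to 1.0 (fully open).
Only numpy, scipy, OpenCV 4.12 (cv2) and the standard library are available. Lean on these libraries where they do the work, as an engineer would, in place of code of your own. Each camera call takes 0.05 s, during which the arm holds its last target.

## Working session

There is one attempt and no reset: what is moved stays moved. The work goes in short steps, Python scripts to look and compute and a tool call to move; the robot and the scene stay as the last step left them, time stands still between calls to the robot, and variables do not carry over. Pictures are saved under pics/ and viewed, and the job is handed in when it is done.

Besides the shell and the picture viewer there is one more tool, called by a JSON object that holds its "name" and its "arguments", one argument or row to a line. arm_command: Moves the arm, as the interface text tells. Its arguments: {"type":"object","properties":{"steps":{"type":"array","items":{"type":"object","properties":{"dx":{"type":"number"},"dy":{"type":"number"},"dz":{"type":"number"},"rx":{"type":"number"},"ry":{"type":"number"},"rz":{"type":"number"},"claw":{"type":"number"}}}}},"required":["steps"]}

```bash
mkdir -p pics; ls; python3 - <<'E'
from cell import env
import cv2,numpy as np
print(env.state())
for n in ["scene","top","wrist"]:
    print(n,env.get_calibration(n))
    p,d=env.read_camera(n)
    cv2.imwrite(f"pics/{n}0.png",p[:,:,::-1]); np.save(f"pics/{n}0.npy",d)
E
```

```text
pics
{'t': 0.0, 'joints': array([ 1.07642306e+00,  4.91561777e-01,  1.55947870e+00,  1.30305441e-05,
        1.09168090e+00, -1.05630283e-01]), 'qvel': array([-7.74691464e-05,  6.28256696e-04,  1.08886424e-04,  1.19997527e-04,
       -3.29268675e-04,  1.47946496e-03]), 'tau': array([ 3.00042148e-04, -6.12660670e+01, -2.58171684e+01,  6.91851508e-02,
        4.83534706e-02, -9.80039704e-05]), 'eef_pos': array([236.76375239, 578.14502897, 214.05029682]), 'tcp_rot': array([-3.14047144e+00, -1.30497974e-04,  2.75284358e+00]), 'ft_force': array([1.25231779, 0.07773621, 0.15444321]), 'moment': array([ 0.00427019, -0.04658491,  0.0045262 ]), 'opening': 0.9988806364572969}
scene {'vfov': 45.06521972499045, 'cx': 278.6425450294274, 'cy': 209.18672392644677, 'xyz': array([1296.96774732, -421.36987875, 1173.01185382]), 'attitude': array([ 0.67270745, -0.00796269,  1.08973101])}
top {'vfov': 49.96759104269885, 'cx': 288.17295150111636, 'cy': 202.45224406190349, 'xyz': array([ 341.84395193,  -29.45837944, 1316.72742941]), 'attitude': array([ 0.15380336,  0.02817538, -1.58792867])}
wrist {'vfov': 67.33207319595648, 'cx': 284.7712765503113, 'cy': 211.94605337027636, 'xyz': array([172.7900208 , 603.54282693, 383.47133505]), 'attitude': array([-2.46329806e-01,  6.89697718e-04,  1.18191000e+00])}
```

View pics/top0.png

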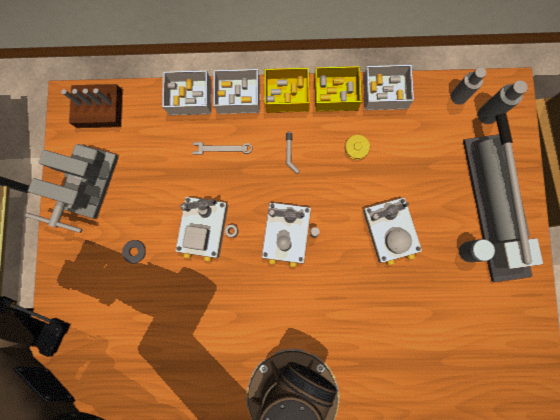

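View pics/scene0.png

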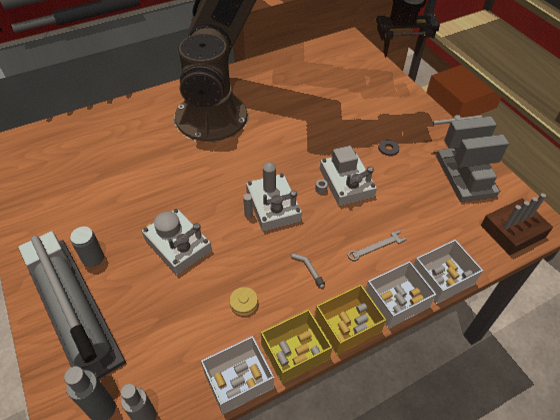

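View pics/wrist0.png

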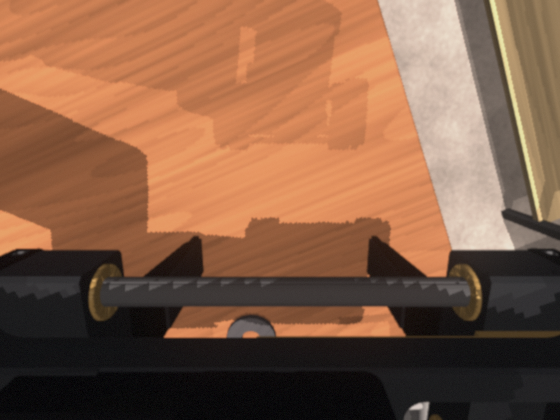

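The pot block is the right one in the top view, near (394,230), and the left one in the scene view, near (177,238). I'll enlarge both.

```bash
cat > h.py <<'E'
import numpy as np,cv2
from scipy.spatial.transform import Rotation as R
def ray(c,u,v):
    f=210/np.tan(np.radians(c["vfov"]/2))
    d=np.array([(u-c["cx"])/f,-(v-c["cy"])/f,-1.0])
    return R.from_euler("xyz",c["attitude"]).as_matrix()@d
def atz(c,u,v,z):
    r=ray(c,u,v); s=(z-c["xyz"][2])/r[2]; return c["xyz"]+s*r
def dep(c,u,v,d): return c["xyz"]+d*ray(c,u,v)
def proj(c,P):
    f=210/np.tan(np.radians(c["vfov"]/2))
    q=R.from_euler("xyz",c["attitude"]).as_matrix().T@(np.array(P)-c["xyz"])
    return c["cx"]+f*q[0]/-q[2], c["cy"]-f*q[1]/-q[2]
E
python3 - <<'E'
import cv2
from cell import env
for n,(x,y,w,h) in {"top":(355,185,80,80),"scene":(130,195,100,80)}.items():
    p=cv2.imread(f"pics/{n}0.png")[y:y+h,x:x+w]
    k=7
    p=cv2.resize(p,None,fx=k,fy=k,interpolation=cv2.INTER_CUBIC)
    for i in range(0,w,10): cv2.putText(p,str(x+i),(i*k,10),0,.35,(0,0,255),1); cv2.line(p,(i*k,12),(i*k,18),(0,0,255),1)
    for i in range(0,h,10): cv2.putText(p,str(y+i),(0,i*k+4),0,.35,(0,0,255),1)
    cv2.imwrite(f"pics/{n}0c.png",p)
c=env.get_calibration("top");print(c.keys())
E
```

```text
dict_keys(['vfov', 'cx', 'cy', 'xyz', 'attitude'])
```

View pics/top0c.png

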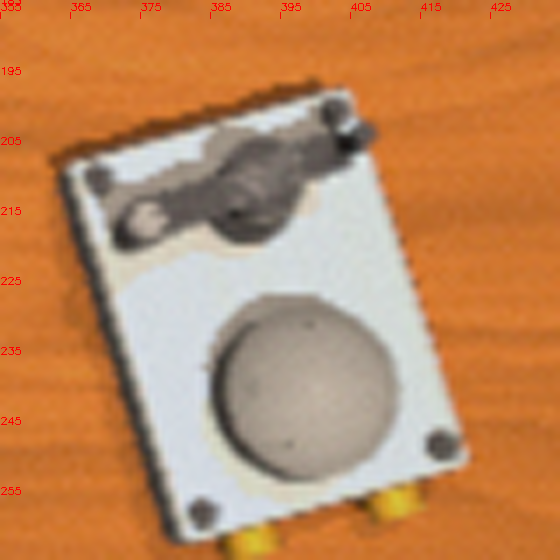

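View pics/scene0c.png

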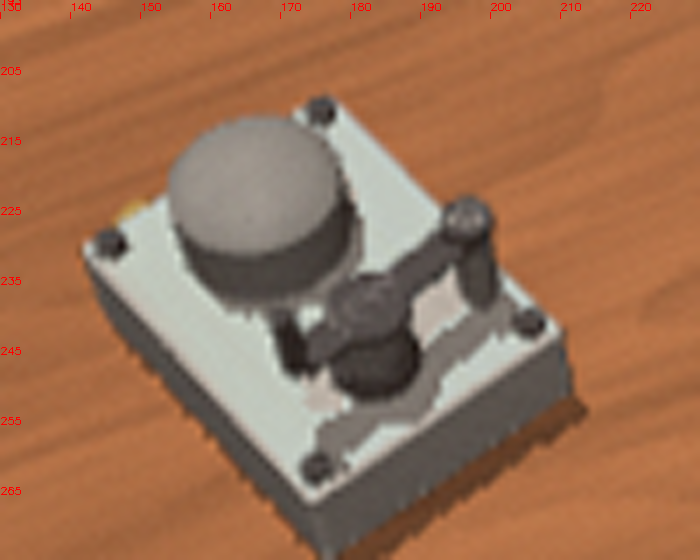

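```bash
python3 - <<'E'
from h import *
from cell import env
ct=env.get_calibration("top");cs=env.get_calibration("scene")
g=lambda x0,y0,a,b:(x0+a/7-.5,y0+b/7-.5)
T=lambda a,b,z:atz(ct,*g(355,185,a,b),z)
S=lambda a,b,z:atz(cs,*g(130,195,a,b),z)
np.set_printoptions(precision=1,suppress=True)
ctop=np.array([T(*p,45) for p in [(68,168),(350,92),(467,460),(180,540)]])
csc=np.array([S(*p,45) for p in [(315,503),(565,335),(335,100),(83,250)]])
for n,c in (("top",ctop),("scene",csc)):
    print(n,c[:,:2].tolist(),"sides",[np.linalg.norm(c[i]-c[(i+1)%4]) for i in range(4)],"ctr",c.mean(0))
    v=(c[0]+c[1]-c[2]-c[3]); print("yaw",np.degrees(np.arctan2(v[1],v[0])))
print("pot T",T(305,392,91),"S",S(256,187,91))
print("pivot T",T(145,220,95),"S",S(290,340,95))
print("post top T",T(362,132,119),"S",S(468,215,119))
print("disc T",T(255,180,89),"S",S(368,303,89))
# depth
for n,c,pts in (("top",ct,[(305,392),(255,180),(362,132),(145,220)]),("scene",cs,[(256,187),(368,300),(468,215)])):
    d=np.load(f"pics/{n}0.npy"); o=(355,185) if n=="top" else (130,195)
    for p in pts:
        u,v=g(*o,*p); print(n,p,dep(c,u,v,d[int(round(v)),int(round(u))]))
E
```

```text
top [[517.6600635447893, -212.4780576633902], [546.375930787788, -327.7156147359867], [396.9832240184479, -365.5955899091987], [367.4341319907296, -250.41012970503286]] sides [np.float64(118.76150719647114), np.float64(154.120321031956), np.float64(118.91526008930911), np.float64(154.94086807765535)] ctr [ 457.1 -289.    45. ]
yaw 14.199438595920826
scene [[549.3010360741794, -327.5001390664518], [521.5239172618897, -215.2431226140236], [371.4090682737549, -253.2290304947606], [397.3765742575288, -367.6789148886382]] sides [np.float64(115.6425789763995), np.float64(154.8463660673196), np.float64(117.35879773067411), np.float64(157.14762525997148)] ctr [ 459.9 -290.9   45. ]
yaw 14.50924664170728
pot T [ 422.2 -293.1   91. ] S [ 435.5 -301.9   91. ]
pivot T [ 489.8 -234.2   95. ] S [ 511.6 -315.2   95. ]
post top T [ 518.9 -314.   119. ] S [ 506.  -239.7  119. ]
disc T [ 505.3 -278.6   89. ] S [ 504.7 -283.    89. ]
top (305, 392) [ 422.4 -293.8   87.5]
top (255, 180) [ 505.9 -279.5   84.7]
top (362, 132) [ 518.7 -313.7  120.6]
top (145, 220) [ 490.  -234.5   93. ]
scene (256, 187) [ 432.6 -301.5   87.3]
scene (368, 300) [ 500.3 -282.    84.8]
scene (468, 215) [ 488.6 -235.7   95.8]
```

The two views agree on the block: centre about (458,-290), yaw about 14.3°. The pivot is at (490,-235) and the post top at (519,-314), 84 mm apart (85 expected), so the cap is about 0.1 rad open. I'll write a planner that converts world shifts into tool-axis fractions.

```bash
cat >> h.py <<'E'
def plan(st,ways,step=60):
    """ways: (x,y,z,yaw); prints fractional rows in tool axes"""
    p=np.array(st["eef_pos"],float); yaw=st["tcp_rot"][2]
    for w in ways:
        d=np.array(w[:3])-p; dy=(w[3]-yaw+np.pi)%(2*np.pi)-np.pi
        n=max(1,int(np.ceil(max(np.linalg.norm(d)/step,abs(dy)/.18))))
        for k in range(n):
            ax=np.array([np.cos(yaw),np.sin(yaw)]); ay=np.array([np.sin(yaw),-np.cos(yaw)])
            q=d/n
            print("dx %.4f dy %.4f dz %.4f rz %.3f"%(q[:2]@ax/800,q[:2]@ay/800,-q[2]/800,-dy/n/(np.pi/2)))
            yaw+=dy/n
        p=np.array(w[:3],float)
E
python3 - <<'E'
from h import *
from cell import env
plan(env.state(),[(480,380,205,2.0),(480,-320,205,0.97)])
E
```

```text
dx -0.0625 dy -0.0190 dz 0.0019 rz 0.080
dx -0.0644 dy -0.0110 dz 0.0019 rz 0.080
dx -0.0653 dy -0.0029 dz 0.0019 rz 0.080
dx -0.0651 dy 0.0053 dz 0.0019 rz 0.080
dx -0.0640 dy 0.0134 dz 0.0019 rz 0.080
dx -0.0618 dy 0.0213 dz 0.0019 rz 0.080
dx -0.0663 dy -0.0303 dz -0.0000 rz 0.055
dx -0.0687 dy -0.0245 dz -0.0000 rz 0.055
dx -0.0705 dy -0.0186 dz -0.0000 rz 0.055
dx -0.0718 dy -0.0125 dz -0.0000 rz 0.055
dx -0.0726 dy -0.0063 dz -0.0000 rz 0.055
dx -0.0729 dy -0.0000 dz -0.0000 rz 0.055
dx -0.0726 dy 0.0062 dz -0.0000 rz 0.055
dx -0.0718 dy 0.0125 dz -0.0000 rz 0.055
dx -0.0705 dy 0.0186 dz -0.0000 rz 0.055
dx -0.0687 dy 0.0245 dz -0.0000 rz 0.055
dx -0.0663 dy 0.0303 dz -0.0000 rz 0.055
dx -0.0635 dy 0.0359 dz -0.0000 rz 0.055
```

{"name": "arm_command", "arguments": {
  "steps": [
    {"dx": -0.0625, "dy": -0.019, "dz": 0, "rz": 0.08, "claw": 1},
    {"dx": -0.064, "dy": -0.011, "rz": 0.08, "claw": 1},
    {"dx": -0.065, "dy": -0.003, "rz": 0.08, "claw": 1},
    {"dx": -0.065, "dy": 0.005, "rz": 0.08, "claw": 1},
    {"dx": -0.064, "dy": 0.013, "rz": 0.08, "claw": 1},
    {"dx": -0.062, "dy": 0.021, "rz": 0.08, "claw": 1},
    {"claw": 1}
  ]
}}

```text
$.steps[0]: bad value
```

{"name": "arm_command", "arguments": {
  "steps": [
    {"dx": -0.0625, "dy": -0.019, "dz": 0.0, "rx": 0.0, "ry": 0.0, "rz": 0.08, "claw": 1.0},
    {"dx": -0.064, "dy": -0.011, "dz": 0.0, "rx": 0.0, "ry": 0.0, "rz": 0.08, "claw": 1.0},
    {"dx": -0.065, "dy": -0.003, "dz": 0.0, "rx": 0.0, "ry": 0.0, "rz": 0.08, "claw": 1.0},
    {"dx": -0.065, "dy": 0.005, "dz": 0.0, "rx": 0.0, "ry": 0.0, "rz": 0.08, "claw": 1.0},
    {"dx": -0.064, "dy": 0.013, "dz": 0.0, "rx": 0.0, "ry": 0.0, "rz": 0.08, "claw": 1.0},
    {"dx": -0.062, "dy": 0.021, "dz": 0.0, "rx": 0.0, "ry": 0.0, "rz": 0.08, "claw": 1.0}
  ]
}}

```text
t: 0.9
eef_pos: [481.2, 373.8, 212.8]
tcp_rot: [-3.139, 0.001, 1.982]
ft_force: [0.5, 0.1, 0.2]
opening: 0.426
```

{"name": "arm_command", "arguments": {
  "steps": [
    {"dx": -0.066, "dy": -0.03, "dz": 0.0, "rx": 0.0, "ry": 0.0, "rz": 0.055, "claw": 1.0},
    {"dx": -0.0687, "dy": -0.0245, "dz": 0.0, "rx": 0.0, "ry": 0.0, "rz": 0.055, "claw": 1.0},
    {"dx": -0.0705, "dy": -0.0186, "dz": 0.0, "rx": 0.0, "ry": 0.0, "rz": 0.055, "claw": 1.0},
    {"dx": -0.0718, "dy": -0.0125, "dz": 0.0, "rx": 0.0, "ry": 0.0, "rz": 0.055, "claw": 1.0},
    {"dx": -0.0726, "dy": -0.0063, "dz": 0.0, "rx": 0.0, "ry": 0.0, "rz": 0.055, "claw": 1.0},
    {"dx": -0.0729, "dy": 0.0, "dz": 0.0, "rx": 0.0, "ry": 0.0, "rz": 0.055, "claw": 1.0},
    {"dx": -0.0726, "dy": 0.0062, "dz": 0.0, "rx": 0.0, "ry": 0.0, "rz": 0.055, "claw": 1.0},
    {"dx": -0.0718, "dy": 0.0125, "dz": 0.0, "rx": 0.0, "ry": 0.0, "rz": 0.055, "claw": 1.0},
    {"dx": -0.0705, "dy": 0.0186, "dz": 0.0, "rx": 0.0, "ry": 0.0, "rz": 0.055, "claw": 1.0},
    {"dx": -0.0687, "dy": 0.0245, "dz": 0.0, "rx": 0.0, "ry": 0.0, "rz": 0.055, "claw": 1.0}
  ]
}}

```text
t: 2.15
eef_pos: [460.2, -226.8, 212.7]
tcp_rot: [-3.141, 0.003, 1.088]
ft_force: [1.2, -0.7, 0.4]
opening: 0.008
```

```bash
python3 - <<'E'
from h import *
from cell import env
s=env.state();print(s["eef_pos"],s["tcp_rot"],s["ft_force"],s["opening"])
plan(s,[(470,-375,205,0.97)])
E
```

```text
[ 460.24425403 -226.78301331  212.70522598] [-3.14142267e+00  2.87462627e-03  1.08753782e+00] [ 1.24180501 -0.65332131  0.35825756] 0.007690189458483419
dx -0.0528 dy 0.0323 dz 0.0032 rz 0.025
dx -0.0515 dy 0.0343 dz 0.0032 rz 0.025
dx -0.0501 dy 0.0363 dz 0.0032 rz 0.025
```

{"name": "arm_command", "arguments": {
  "steps": [
    {"dx": -0.0528, "dy": 0.0323, "dz": 0.003, "rx": 0.0, "ry": 0.0, "rz": 0.025, "claw": 1.0},
    {"dx": -0.0515, "dy": 0.0343, "dz": 0.003, "rx": 0.0, "ry": 0.0, "rz": 0.025, "claw": 1.0},
    {"dx": -0.05, "dy": 0.0363, "dz": 0.003, "rx": 0.0, "ry": 0.0, "rz": 0.025, "claw": 1.0},
    {"dx": 0.0, "dy": 0.0, "dz": 0.0, "rx": 0.0, "ry": 0.0, "rz": 0.0, "claw": 1.0}
  ]
}}

```text
t: 2.65
eef_pos: [467.9, -383.7, 204.6]
tcp_rot: [-3.141, 0.003, 0.96]
ft_force: [-0.1, 1.2, -1.3]
opening: -0.0
```

```bash
python3 - <<'E'
from h import *
from cell import env
s=env.state();print(s["eef_pos"],s["tcp_rot"],s["ft_force"],s["opening"])
c=env.get_calibration("wrist"); print(c)
p,d=env.read_camera("wrist"); cv2.imwrite("pics/w1.png",p[:,:,::-1]); np.save("pics/w1.npy",d)
for n,P in dict(post=(519,-314,119),pivot=(490,-235,95),plg=(502.8,-283.7,78),c0=(518,-212.5,45),c1=(547,-327.6,45)).items(): print(n,proj(c,P))
E
```

```text
[ 467.88990416 -383.68353495  204.56580332] [-3.14108141e+00  2.78588205e-03  9.59571563e-01] [-0.10975794  1.17260852 -1.28065803] -0.00013665488914365193
{'vfov': 67.33207319595648, 'cx': 284.7712765503113, 'cy': 211.94605337027636, 'xyz': array([ 506.70591066, -328.0365195 ,  373.70021056]), 'attitude': array([-0.24967813,  0.00120278, -0.61136435])}
post (np.float64(287.7869920275126), np.float64(106.62870246254256))
pivot (np.float64(201.81601456749416), np.float64(46.13180639273355))
plg (np.float64(252.70251352779934), np.float64(91.70070597304327))
c0 (np.float64(223.91171997872365), np.float64(19.514037927915183))
c1 (np.float64(318.18920355141233), np.float64(107.10798505285462))
```

View pics/w1.png

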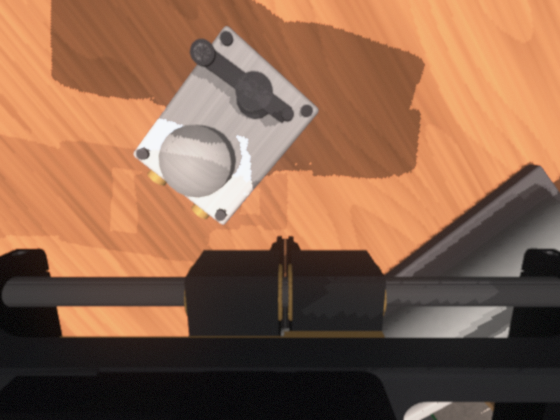

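The wrist view matches the prediction: pivot at (203,50), disc at (255,93), post near (288,112), all within a few pixels. Next I lower the closed fingertips behind the post, on the pot side.

```bash
python3 - <<'E'
from h import *
from cell import env
plan(env.state(),[(502,-338,200,0.96),(502,-338,100,0.96)],40)
E
```

```text
dx 0.0348 dy 0.0017 dz 0.0029 rz 0.000
dx 0.0348 dy 0.0017 dz 0.0029 rz 0.000
dx 0.0000 dy 0.0000 dz 0.0417 rz -0.000
dx 0.0000 dy 0.0000 dz 0.0417 rz -0.000
dx 0.0000 dy 0.0000 dz 0.0417 rz -0.000
```

{"name": "arm_command", "arguments": {
  "steps": [
    {"dx": 0.035, "dy": 0.002, "dz": 0.003, "rx": 0.0, "ry": 0.0, "rz": 0.0, "claw": 1.0},
    {"dx": 0.035, "dy": 0.002, "dz": 0.003, "rx": 0.0, "ry": 0.0, "rz": 0.0, "claw": 1.0},
    {"dx": 0.0, "dy": 0.0, "dz": 0.0, "rx": 0.0, "ry": 0.0, "rz": 0.0, "claw": 1.0},
    {"dx": 0.0, "dy": 0.0, "dz": 0.04, "rx": 0.0, "ry": 0.0, "rz": 0.0, "claw": 1.0},
    {"dx": 0.0, "dy": 0.0, "dz": 0.04, "rx": 0.0, "ry": 0.0, "rz": 0.0, "claw": 1.0},
    {"dx": 0.0, "dy": 0.0, "dz": 0.02, "rx": 0.0, "ry": 0.0, "rz": 0.0, "claw": 1.0},
    {"dx": 0.0, "dy": 0.0, "dz": 0.01, "rx": 0.0, "ry": 0.0, "rz": 0.0, "claw": 1.0},
    {"dx": 0.0, "dy": 0.0, "dz": 0.0, "rx": 0.0, "ry": 0.0, "rz": 0.0, "claw": 1.0}
  ]
}}

```text
t: 3.7
eef_pos: [502.3, -333.5, 111.6]
tcp_rot: [3.141, 0.003, 0.966]
ft_force: [-0.5, 0.2, 0.4]
opening: 0.007
```

```bash
python3 - <<'E'
from h import *
from cell import env
s=env.state();print(s["eef_pos"],s["tcp_rot"],s["ft_force"])
for n,(x,y,w,h) in {"top":(355,185,80,80),"scene":(130,175,100,85)}.items():
    p,_=env.read_camera(n); p=cv2.resize(p[y:y+h,x:x+w,::-1],None,fx=6,fy=6,interpolation=cv2.INTER_CUBIC); cv2.imwrite(f"pics/{n}2c.png",p)
a=cv2.imread("pics/top2c.png");b=cv2.imread("pics/scene2c.png");H=480
cv2.imwrite("pics/c2.png",cv2.resize(np.hstack([cv2.resize(a,(400,400)),cv2.resize(b,(400,340)) if 0 else cv2.copyMakeBorder(cv2.resize(b,(400,340)),0,60,0,0,0)]),None,fx=1,fy=1))
E
```

```text
[ 502.25537526 -333.54581887  111.62348885] [3.14143134e+00 2.58121674e-03 9.66151831e-01] [-0.49848612  0.1894955   0.3517858 ]
```

View pics/c2.png

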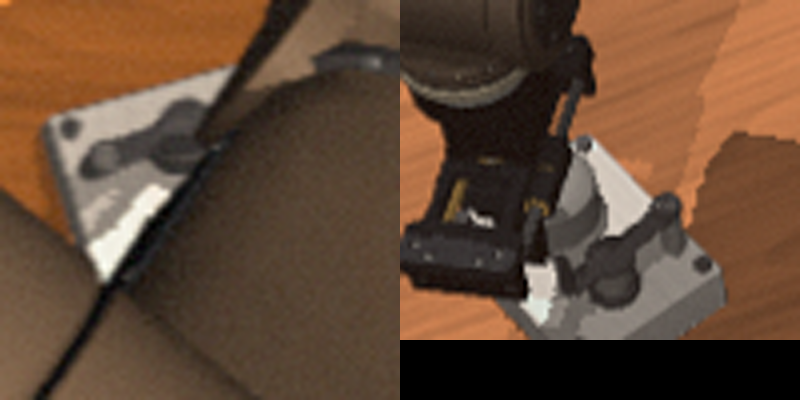

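{"name": "arm_command", "arguments": {
  "steps": [
    {"dx": 0.0, "dy": 0.0, "dz": 0.014, "rx": 0.0, "ry": 0.0, "rz": 0.0, "claw": 1.0},
    {"dx": 0.0, "dy": 0.0, "dz": 0.0, "rx": 0.0, "ry": 0.0, "rz": 0.0, "claw": 1.0}
  ]
}}

```text
t: 4.05
eef_pos: [502.9, -334.1, 101.4]
tcp_rot: [3.138, 0.003, 0.966]
ft_force: [-0.4, -1.0, -0.0]
opening: 0.008
```

```bash
cat >> h.py <<'E'
PIV=np.array([490.3,-235.0]); YB=np.radians(14.3)
def post(th):
    f=YB-np.pi/2+th; return PIV+85*np.array([np.cos(f),np.sin(f)])
def around(th,off,yaw=0.96):
    return post(th)+off*np.array([np.cos(yaw),np.sin(yaw)])
E
python3 - <<'E'
from h import *
from cell import env
s=env.state();print(s["eef_pos"],s["tcp_rot"],s["ft_force"])
plan(s,[(*around(t,-15),100,.96) for t in np.arange(.1,1.41,.1)],12)
E
```

```text
[ 502.85225789 -334.07294814  101.44316422] [3.13839426e+00 2.82626644e-03 9.66123832e-01] [-0.43275913 -0.9691768  -0.03225682]
dx 0.0128 dy 0.0033 dz 0.0018 rz 0.004
dx 0.0090 dy 0.0056 dz -0.0000 rz -0.000
dx 0.0095 dy 0.0047 dz -0.0000 rz -0.000
dx 0.0099 dy 0.0037 dz -0.0000 rz -0.000
dx 0.0103 dy 0.0027 dz -0.0000 rz -0.000
dx 0.0105 dy 0.0017 dz -0.0000 rz -0.000
dx 0.0106 dy 0.0006 dz -0.0000 rz -0.000
dx 0.0106 dy -0.0004 dz -0.0000 rz -0.000
dx 0.0105 dy -0.0015 dz -0.0000 rz -0.000
dx 0.0103 dy -0.0025 dz -0.0000 rz -0.000
dx 0.0100 dy -0.0035 dz -0.0000 rz -0.000
dx 0.0096 dy -0.0045 dz -0.0000 rz -0.000
dx 0.0091 dy -0.0055 dz -0.0000 rz -0.000
dx 0.0085 dy -0.0063 dz -0.0000 rz -0.000
```

{"name": "arm_command", "arguments": {
  "steps": [
    {"dx": 0.006, "dy": 0.0016, "dz": 0.001, "rx": 0.0, "ry": 0.0, "rz": 0.0, "claw": 1.0},
    {"dx": 0.006, "dy": 0.0016, "dz": 0.0, "rx": 0.0, "ry": 0.0, "rz": 0.0, "claw": 1.0},
    {"dx": 0.009, "dy": 0.0056, "dz": 0.0, "rx": 0.0, "ry": 0.0, "rz": 0.0, "claw": 1.0},
    {"dx": 0.0095, "dy": 0.0047, "dz": 0.0, "rx": 0.0, "ry": 0.0, "rz": 0.0, "claw": 1.0},
    {"dx": 0.01, "dy": 0.0037, "dz": 0.0, "rx": 0.0, "ry": 0.0, "rz": 0.0, "claw": 1.0}
  ]
}}

```text
t: 4.68
eef_pos: [535.1, -315.5, 101.4]
tcp_rot: [3.135, 0.004, 0.966]
ft_force: [-0.2, -0.9, -0.9]
opening: 0.003
```

```bash
python3 - <<'E'
from h import *
from cell import env
s=env.state();print(s["eef_pos"],s["tcp_rot"],s["ft_force"],around(.4,-15))
plan(s,[(*around(t,-15),100,.96) for t in np.arange(.5,1.41,.1)],12)
E
```

```text
[ 535.13230406 -315.52838388  101.35450967] [3.13488746 0.00395247 0.96580784] [-0.23393304 -0.93704683 -0.87319474] [ 533.10976097 -314.97648849]
dx 0.0094 dy 0.0003 dz 0.0017 rz 0.004
dx 0.0105 dy 0.0017 dz -0.0000 rz -0.000
dx 0.0106 dy 0.0006 dz -0.0000 rz -0.000
dx 0.0106 dy -0.0004 dz -0.0000 rz -0.000
dx 0.0105 dy -0.0015 dz -0.0000 rz -0.000
dx 0.0103 dy -0.0025 dz -0.0000 rz -0.000
dx 0.0100 dy -0.0035 dz -0.0000 rz -0.000
dx 0.0096 dy -0.0045 dz -0.0000 rz -0.000
dx 0.0091 dy -0.0055 dz -0.0000 rz -0.000
dx 0.0085 dy -0.0063 dz -0.0000 rz -0.000
```

{"name": "arm_command", "arguments": {
  "steps": [
    {"dx": 0.0095, "dy": 0.0003, "dz": 0.0015, "rx": 0.0, "ry": 0.0, "rz": 0.0, "claw": 1.0},
    {"dx": 0.0105, "dy": 0.0017, "dz": 0.0, "rx": 0.0, "ry": 0.0, "rz": 0.0, "claw": 1.0},
    {"dx": 0.0106, "dy": 0.0006, "dz": 0.0, "rx": 0.0, "ry": 0.0, "rz": 0.0, "claw": 1.0},
    {"dx": 0.0106, "dy": -0.0004, "dz": 0.0, "rx": 0.0, "ry": 0.0, "rz": 0.0, "claw": 1.0},
    {"dx": 0.0105, "dy": -0.0015, "dz": 0.0, "rx": 0.0, "ry": 0.0, "rz": 0.0, "claw": 1.0},
    {"dx": 0.0103, "dy": -0.0025, "dz": 0.0, "rx": 0.0, "ry": 0.0, "rz": 0.0, "claw": 1.0}
  ]
}}

```text
t: 5.42
eef_pos: [563.9, -270.3, 99.7]
tcp_rot: [3.136, 0.004, 0.966]
ft_force: [-1.6, 0.4, 0.7]
opening: 0.004
```

```bash
cat >> h.py <<'E'
def look(name):
    from cell import env
    out=[]
    for n,(x,y,w,h) in {"top":(355,175,80,80),"scene":(130,180,80,80)}.items():
        p,_=env.read_camera(n); out.append(cv2.resize(p[y:y+h,x:x+w,::-1],(400,400),interpolation=cv2.INTER_CUBIC))
    cv2.imwrite(f"pics/{name}.png",np.hstack(out))
E
python3 - <<'E'
from h import *
from cell import env
s=env.state();print(s["eef_pos"],s["tcp_rot"],s["ft_force"],around(1,-15))
plan(s,[(*around(t,-15),100,.96) for t in np.arange(1.1,1.41,.1)],12)
look("c3")
E
```

```text
[ 563.86217772 -270.32092765   99.74139561] [3.13621619 0.00398864 0.9664066 ] [-1.60864725  0.4464461   0.72016736] [ 562.34968463 -274.12398271]
dx 0.0051 dy -0.0023 dz -0.0003 rz 0.004
dx 0.0096 dy -0.0045 dz -0.0000 rz -0.000
dx 0.0091 dy -0.0055 dz -0.0000 rz -0.000
dx 0.0085 dy -0.0063 dz -0.0000 rz -0.000
```

View pics/c3.png

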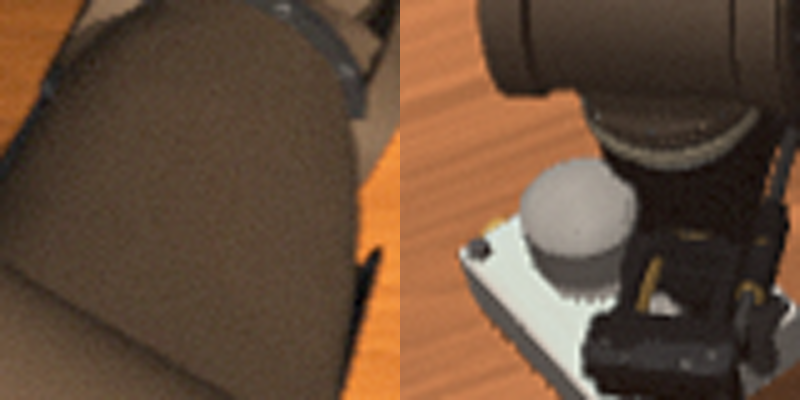

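Both views are blocked by the arm here. I'll finish the arc, back off, and check from the wrist camera.

{"name": "arm_command", "arguments": {
  "steps": [
    {"dx": 0.0055, "dy": -0.0023, "dz": 0.0, "rx": 0.0, "ry": 0.0, "rz": 0.0, "claw": 1.0},
    {"dx": 0.0096, "dy": -0.0045, "dz": 0.0, "rx": 0.0, "ry": 0.0, "rz": 0.0, "claw": 1.0},
    {"dx": 0.009, "dy": -0.0055, "dz": 0.0, "rx": 0.0, "ry": 0.0, "rz": 0.0, "claw": 1.0},
    {"dx": 0.003, "dy": -0.002, "dz": 0.0, "rx": 0.0, "ry": 0.0, "rz": 0.0, "claw": 1.0},
    {"dx": 0.0, "dy": 0.0, "dz": 0.0, "rx": 0.0, "ry": 0.0, "rz": 0.0, "claw": 1.0},
    {"dx": -0.02, "dy": 0.0, "dz": 0.0, "rx": 0.0, "ry": 0.0, "rz": 0.0, "claw": 1.0},
    {"dx": 0.0, "dy": 0.0, "dz": -0.04, "rx": 0.0, "ry": 0.0, "rz": 0.0, "claw": 1.0},
    {"dx": 0.0, "dy": 0.0, "dz": -0.06, "rx": 0.0, "ry": 0.0, "rz": 0.0, "claw": 1.0},
    {"dx": -0.06, "dy": 0.0, "dz": 0.0, "rx": 0.0, "ry": 0.0, "rz": 0.0, "claw": 1.0},
    {"dx": -0.06, "dy": 0.0, "dz": 0.0, "rx": 0.0, "ry": 0.0, "rz": 0.0, "claw": 1.0}
  ]
}}

```text
t: 6.78
eef_pos: [501.0, -339.8, 182.3]
tcp_rot: [3.135, 0.004, 0.97]
ft_force: [0.9, -0.3, 0.1]
opening: 0.006
```

```bash
python3 - <<'E'
from h import *
from cell import env
s=env.state();print(s["eef_pos"],s["tcp_rot"],s["ft_force"])
c=env.get_calibration("wrist")
p,d=env.read_camera("wrist"); cv2.imwrite("pics/w4.png",p[:,:,::-1]); np.save("pics/w4.npy",d)
for n,P in dict(post13=(*post(1.3),119),pivot=(490,-235,95),plg=(502.8,-283.7,78),c0=(518,-212.5,45),c1=(547,-327.6,45)).items(): print(n,proj(c,P))
E
```

```text
[ 500.9915206  -339.80723815  182.32697815] [3.13503634 0.00394889 0.96966721] [ 0.944183   -0.34715163  0.13091373]
post13 (np.float64(289.2646032073542), np.float64(40.022738412841875))
pivot (np.float64(196.61600328330388), np.float64(114.9666508188276))
plg (np.float64(249.1489352430097), np.float64(156.17160814822236))
c0 (np.float64(220.12335305010652), np.float64(77.94576696608834))
c1 (np.float64(316.4204742477567), np.float64(165.24771851594204))
```

View pics/w4.png

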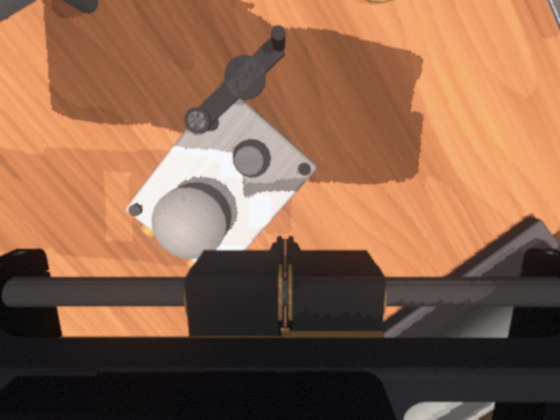

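The cap is swung well open: pivot at (197,118), post top at (278,34). The plunger is uncovered at (251,157). I'll measure these.

```bash
python3 - <<'E'
from h import *
from cell import env
np.set_printoptions(precision=1,suppress=True)
c=env.get_calibration("wrist");d=np.load("pics/w4.npy")
p=cv2.imread("pics/w4.png")[10:190,170:340];cv2.imwrite("pics/w4c.png",cv2.resize(p,None,fx=3.3,fy=3.3,interpolation=cv2.INTER_CUBIC))
print("post",atz(c,279,33,119),"piv",atz(c,197,118,95),"plg",atz(c,251,156,78), "disc",atz(c,245,76,89))
for u,v in [(251,157),(197,118),(245,76)]: print(dep(c,u,v,np.median(d[v-1:v+2,u-1:u+2])))
q=atz(c,279,33,119)[:2]-atz(c,197,118,95)[:2]; print(np.linalg.norm(q),np.arctan2(q[1],q[0])-YB+np.pi/2)
E
```

```text
post [ 569.8 -234.   119. ] piv [ 486.5 -241.3   95. ] plg [ 501.8 -288.9   78. ] disc [ 535.4 -236.9   89. ]
[ 501.2 -289.6   77.7]
[ 486.4 -241.2   94.4]
[ 535.3 -236.7   88.1]
83.56083954148693 1.4087601585876235
```

View pics/w4c.png

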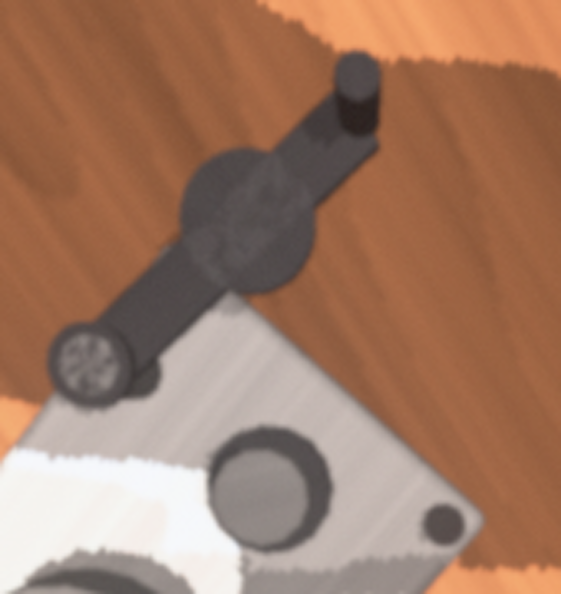

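```bash
python3 - <<'E'
from h import *
from cell import env
plan(env.state(),[(502.5,-286,160,0.97),(502.5,-286,90,0.97)],40)
E
```

```text
dx 0.0313 dy -0.0185 dz 0.0141 rz -0.001
dx 0.0314 dy -0.0185 dz 0.0141 rz -0.001
dx 0.0000 dy 0.0000 dz 0.0437 rz -0.000
dx 0.0000 dy 0.0000 dz 0.0437 rz -0.000
```

{"name": "arm_command", "arguments": {
  "steps": [
    {"dx": 0.0313, "dy": -0.0185, "dz": 0.01, "rx": 0.0, "ry": 0.0, "rz": 0.0, "claw": 1.0},
    {"dx": 0.0313, "dy": -0.0185, "dz": 0.01, "rx": 0.0, "ry": 0.0, "rz": 0.0, "claw": 1.0},
    {"dx": 0.0, "dy": 0.0, "dz": 0.03, "rx": 0.0, "ry": 0.0, "rz": 0.0, "claw": 1.0},
    {"dx": 0.0, "dy": 0.0, "dz": 0.03, "rx": 0.0, "ry": 0.0, "rz": 0.0, "claw": 1.0},
    {"dx": 0.0, "dy": 0.0, "dz": 0.015, "rx": 0.0, "ry": 0.0, "rz": 0.0, "claw": 1.0},
    {"dx": 0.0, "dy": 0.0, "dz": 0.0, "rx": 0.0, "ry": 0.0, "rz": 0.0, "claw": 1.0}
  ]
}}

```text
t: 7.58
eef_pos: [499.3, -292.4, 104.9]
tcp_rot: [3.131, 0.005, 0.959]
ft_force: [-0.2, -0.1, 0.1]
opening: 0.003
```

```bash
python3 - <<'E'
from h import *
from cell import env
s=env.state();print(s["eef_pos"],s["tcp_rot"],s["ft_force"])
plan(s,[(502.5,-286,88,0.97)],40)
p,_=env.read_camera("scene");cv2.imwrite("pics/s5.png",cv2.resize(p[170:270,120:230,::-1],None,fx=5,fy=5,interpolation=cv2.INTER_CUBIC))
E
```

```text
[ 499.34434208 -292.37179159  104.89667431] [3.13087105 0.00526821 0.95867178] [-0.24930032 -0.12879451  0.10731965]
dx 0.0088 dy -0.0013 dz 0.0211 rz -0.007
```

View pics/s5.png

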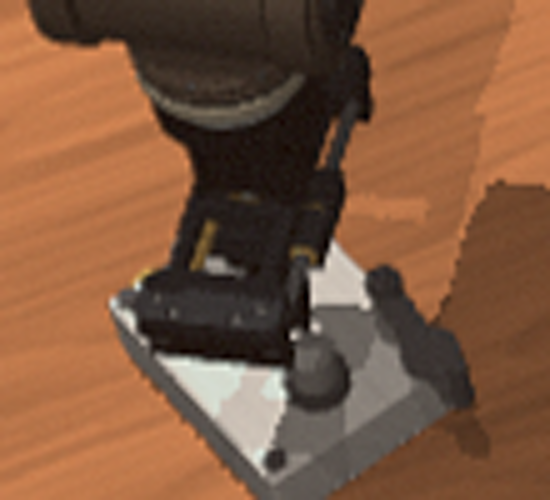

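{"name": "arm_command", "arguments": {
  "steps": [
    {"dx": 0.009, "dy": -0.001, "dz": 0.006, "rx": 0.0, "ry": 0.0, "rz": 0.0, "claw": 1.0},
    {"dx": 0.0, "dy": 0.0, "dz": 0.012, "rx": 0.0, "ry": 0.0, "rz": 0.0, "claw": 1.0},
    {"dx": 0.0, "dy": 0.0, "dz": 0.0, "rx": 0.0, "ry": 0.0, "rz": 0.0, "claw": 1.0}
  ]
}}

```text
t: 8.0
eef_pos: [504.0, -286.4, 91.6]
tcp_rot: [3.127, 0.005, 0.959]
ft_force: [-0.1, -0.0, -0.3]
opening: 0.006
```

```bash
python3 - <<'E'
from h import *
from cell import env
s=env.state();print(s["eef_pos"],s["tcp_rot"],s["ft_force"])
plan(s,[(502.5,-286,71,0.97)],40)
E
```

```text
[ 503.96824081 -286.37757839   91.55298758] [3.12742732 0.00528513 0.95857616] [-0.09964255 -0.01582835 -0.33689528]
dx -0.0007 dy -0.0018 dz 0.0257 rz -0.007
```

{"name": "arm_command", "arguments": {
  "steps": [
    {"dx": 0.0, "dy": 0.0, "dz": 0.008, "rx": 0.0, "ry": 0.0, "rz": 0.0, "claw": 1.0},
    {"dx": 0.0, "dy": 0.0, "dz": 0.008, "rx": 0.0, "ry": 0.0, "rz": 0.0, "claw": 1.0},
    {"dx": 0.0, "dy": 0.0, "dz": 0.005, "rx": 0.0, "ry": 0.0, "rz": 0.0, "claw": 1.0},
    {"dx": 0.0, "dy": 0.0, "dz": 0.004, "rx": 0.0, "ry": 0.0, "rz": 0.0, "claw": 1.0}
  ]
}}

```text
t: 8.5
eef_pos: [504.4, -286.7, 70.9]
tcp_rot: [3.127, 0.005, 0.959]
ft_force: [-2.1, 1.5, 6.1]
opening: 0.005
```

{"name": "arm_command", "arguments": {
  "steps": [
    {"dx": 0.0, "dy": 0.0, "dz": 0.0018, "rx": 0.0, "ry": 0.0, "rz": 0.0, "claw": 1.0},
    {"dx": 0.0, "dy": 0.0, "dz": 0.0005, "rx": 0.0, "ry": 0.0, "rz": 0.0, "claw": 1.0},
    {"dx": 0.0, "dy": 0.0, "dz": 0.0005, "rx": 0.0, "ry": 0.0, "rz": 0.0, "claw": 1.0}
  ]
}}

```text
t: 8.88
eef_pos: [504.4, -286.7, 69.2]
tcp_rot: [3.126, 0.005, 0.959]
ft_force: [-1.9, 1.8, 7.5]
opening: 0.006
```

{"name": "arm_command", "arguments": {
  "steps": [
    {"dx": 0.0, "dy": 0.0, "dz": 0.0, "rx": 0.0, "ry": 0.0, "rz": 0.0, "claw": 1.0},
    {"dx": 0.0, "dy": 0.0, "dz": 0.0, "rx": 0.0, "ry": 0.0, "rz": 0.0, "claw": 1.0},
    {"dx": 0.0, "dy": 0.0, "dz": 0.0, "rx": 0.0, "ry": 0.0, "rz": 0.0, "claw": 1.0},
    {"dx": 0.0, "dy": 0.0, "dz": 0.0, "rx": 0.0, "ry": 0.0, "rz": 0.0, "claw": 1.0},
    {"dx": 0.0, "dy": 0.0, "dz": 0.0003, "rx": 0.0, "ry": 0.0, "rz": 0.0, "claw": 1.0},
    {"dx": 0.0, "dy": 0.0, "dz": 0.0, "rx": 0.0, "ry": 0.0, "rz": 0.0, "claw": 1.0},
    {"dx": 0.0, "dy": 0.0, "dz": 0.0, "rx": 0.0, "ry": 0.0, "rz": 0.0, "claw": 1.0}
  ]
}}

```text
t: 9.75
eef_pos: [504.4, -286.7, 71.2]
tcp_rot: [3.125, 0.005, 0.959]
ft_force: [-1.3, 1.1, 5.3]
opening: 0.005
```

It crept up about 2 mm while holding. To be safe I'll press back to about 9 mm and hold there with a small bias.

{"name": "arm_command", "arguments": {
  "steps": [
    {"dx": 0.0, "dy": 0.0, "dz": 0.0025, "rx": 0.0, "ry": 0.0, "rz": 0.0, "claw": 1.0},
    {"dx": 0.0, "dy": 0.0, "dz": 0.0008, "rx": 0.0, "ry": 0.0, "rz": 0.0, "claw": 1.0},
    {"dx": 0.0, "dy": 0.0, "dz": 0.0004, "rx": 0.0, "ry": 0.0, "rz": 0.0, "claw": 1.0},
    {"dx": 0.0, "dy": 0.0, "dz": 0.0004, "rx": 0.0, "ry": 0.0, "rz": 0.0, "claw": 1.0},
    {"dx": 0.0, "dy": 0.0, "dz": 0.0004, "rx": 0.0, "ry": 0.0, "rz": 0.0, "claw": 1.0},
    {"dx": 0.0, "dy": 0.0, "dz": 0.0004, "rx": 0.0, "ry": 0.0, "rz": 0.0, "claw": 1.0},
    {"dx": 0.0, "dy": 0.0, "dz": 0.0004, "rx": 0.0, "ry": 0.0, "rz": 0.0, "claw": 1.0},
    {"dx": 0.0, "dy": 0.0, "dz": 0.0004, "rx": 0.0, "ry": 0.0, "rz": 0.0, "claw": 1.0}
  ]
}}

```text
t: 10.75
eef_pos: [504.4, -286.7, 69.4]
tcp_rot: [3.123, 0.005, 0.959]
ft_force: [-1.9, 2.4, 6.3]
opening: 0.006
```

{"name": "arm_command", "arguments": {
  "steps": [
    {"dx": 0.0, "dy": 0.0, "dz": -0.008, "rx": 0.0, "ry": 0.0, "rz": 0.0, "claw": 1.0},
    {"dx": 0.0, "dy": 0.0, "dz": -0.008, "rx": 0.0, "ry": 0.0, "rz": 0.0, "claw": 1.0},
    {"dx": 0.0, "dy": 0.0, "dz": -0.03, "rx": 0.0, "ry": 0.0, "rz": 0.0, "claw": 1.0},
    {"dx": 0.0, "dy": 0.0, "dz": -0.05, "rx": 0.011, "ry": 0.0, "rz": 0.0, "claw": 1.0},
    {"dx": 0.0, "dy": 0.0, "dz": -0.04, "rx": 0.0, "ry": 0.0, "rz": 0.0, "claw": 1.0},
    {"dx": 0.0, "dy": 0.0, "dz": 0.0, "rx": 0.0, "ry": 0.0, "rz": 0.0, "claw": 1.0}
  ]
}}

```text
t: 11.5
eef_pos: [503.1, -285.4, 181.7]
tcp_rot: [-3.142, 0.005, 0.959]
ft_force: [0.6, 0.2, -0.8]
opening: 0.005
```

```bash
python3 - <<'E'
from h import *
from cell import env
s=env.state();print(s["eef_pos"],s["tcp_rot"],s["ft_force"])
print(post(1.37),around(1.37,32))
plan(s,[(*around(1.37,32),175,0.96)],40)
E
```

```text
[ 503.13809333 -285.39789257  181.7279607 ] [-3.14156331  0.00533239  0.95850936] [ 0.64081818  0.19131285 -0.81723329]
[ 575.19886794 -230.85485545] [ 593.55150749 -204.64072527]
dx 0.0369 dy 0.0086 dz 0.0021 rz -0.000
dx 0.0369 dy 0.0086 dz 0.0021 rz -0.000
dx 0.0369 dy 0.0086 dz 0.0021 rz -0.000
dx 0.0369 dy 0.0087 dz 0.0021 rz -0.000
```

{"name": "arm_command", "arguments": {
  "steps": [
    {"dx": 0.037, "dy": 0.0087, "dz": 0.0, "rx": 0.0, "ry": 0.0, "rz": 0.0, "claw": 1.0},
    {"dx": 0.037, "dy": 0.0087, "dz": 0.0, "rx": 0.0, "ry": 0.0, "rz": 0.0, "claw": 1.0},
    {"dx": 0.037, "dy": 0.0087, "dz": 0.0, "rx": 0.0, "ry": 0.0, "rz": 0.0, "claw": 1.0},
    {"dx": 0.037, "dy": 0.0087, "dz": 0.0, "rx": 0.0, "ry": 0.0, "rz": 0.0, "claw": 1.0},
    {"dx": 0.0, "dy": 0.0, "dz": 0.0, "rx": 0.0, "ry": 0.0, "rz": 0.0, "claw": 1.0}
  ]
}}

```text
t: 12.12
eef_pos: [594.5, -201.9, 175.9]
tcp_rot: [-3.135, 0.007, 0.957]
ft_force: [0.2, -0.3, -0.7]
opening: 0.007
```

```bash
python3 - <<'E'
from h import *
from cell import env
s=env.state();print(s["eef_pos"],s["tcp_rot"],s["ft_force"])
plan(s,[(*around(1.37,32),s["eef_pos"][2],0.96)],40)
p,_=env.read_camera("scene");cv2.imwrite("pics/s6.png",cv2.resize(p[150:290,120:260,::-1],None,fx=4,fy=4,interpolation=cv2.INTER_CUBIC))
p,_=env.read_camera("wrist");cv2.imwrite("pics/w6.png",p[:,:,::-1])
E
```

```text
[ 594.4758513  -201.86728627  175.86691927] [-3.13512227  0.00651923  0.95697693] [ 0.19932068 -0.31777424 -0.66584926]
dx -0.0035 dy 0.0011 dz -0.0000 rz -0.002
```

View pics/s6.png

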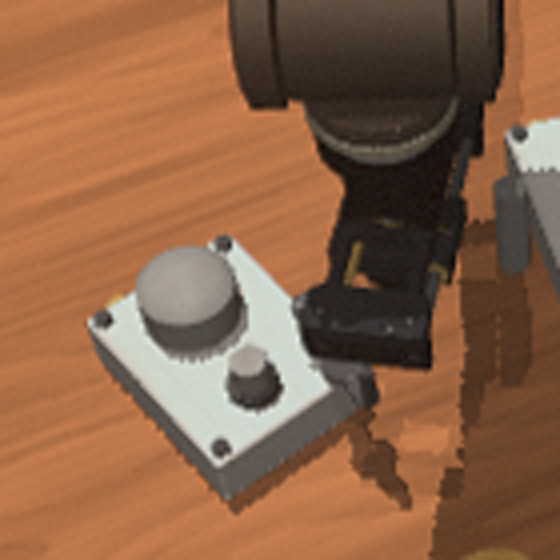

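{"name": "arm_command", "arguments": {
  "steps": [
    {"dx": 0.0, "dy": 0.0, "dz": 0.04, "rx": 0.0, "ry": 0.0, "rz": 0.0, "claw": 1.0},
    {"dx": 0.0, "dy": 0.0, "dz": 0.02, "rx": 0.0, "ry": 0.0, "rz": 0.0, "claw": 1.0},
    {"dx": 0.0, "dy": 0.0, "dz": 0.02, "rx": 0.0, "ry": 0.0, "rz": 0.0, "claw": 1.0},
    {"dx": 0.0, "dy": 0.0, "dz": 0.014, "rx": 0.0, "ry": 0.0, "rz": 0.0, "claw": 1.0},
    {"dx": 0.0, "dy": 0.0, "dz": 0.0, "rx": 0.0, "ry": 0.0, "rz": 0.0, "claw": 1.0}
  ]
}}

```text
t: 12.85
eef_pos: [591.0, -205.9, 98.5]
tcp_rot: [-3.135, 0.007, 0.953]
ft_force: [0.5, 0.2, 0.4]
opening: 0.007
```

```bash
python3 - <<'E'
from h import *
from cell import env
s=env.state();print(s["eef_pos"],s["tcp_rot"],s["ft_force"])
plan(s,[(*around(t,15),100,0.96) for t in [1.4,1.35]+list(np.arange(1.2,-.01,-.1))],12)
E
```

```text
[ 590.95397601 -205.91789855   98.54677025] [-3.13536752  0.00712417  0.95258573] [0.46175585 0.2293417  0.39069249]
dx -0.0078 dy -0.0001 dz -0.0009 rz -0.002
dx -0.0078 dy -0.0001 dz -0.0009 rz -0.002
dx -0.0042 dy 0.0033 dz -0.0000 rz -0.000
dx -0.0067 dy 0.0043 dz -0.0000 rz -0.000
dx -0.0067 dy 0.0043 dz -0.0000 rz -0.000
dx -0.0096 dy 0.0045 dz -0.0000 rz -0.000
dx -0.0100 dy 0.0035 dz -0.0000 rz -0.000
dx -0.0103 dy 0.0025 dz -0.0000 rz -0.000
dx -0.0105 dy 0.0015 dz -0.0000 rz -0.000
dx -0.0106 dy 0.0004 dz -0.0000 rz -0.000
dx -0.0106 dy -0.0006 dz -0.0000 rz -0.000
dx -0.0105 dy -0.0017 dz -0.0000 rz -0.000
dx -0.0103 dy -0.0027 dz -0.0000 rz -0.000
dx -0.0099 dy -0.0037 dz -0.0000 rz -0.000
dx -0.0095 dy -0.0047 dz -0.0000 rz -0.000
dx -0.0090 dy -0.0056 dz -0.0000 rz -0.000
dx -0.0084 dy -0.0065 dz -0.0000 rz -0.000
```

{"name": "arm_command", "arguments": {
  "steps": [
    {"dx": -0.0078, "dy": 0.0, "dz": 0.0, "rx": 0.0, "ry": 0.0, "rz": 0.0, "claw": 1.0},
    {"dx": -0.0078, "dy": 0.0, "dz": -0.001, "rx": 0.0, "ry": 0.0, "rz": 0.0, "claw": 1.0},
    {"dx": -0.0042, "dy": 0.0033, "dz": 0.0, "rx": 0.0, "ry": 0.0, "rz": 0.0, "claw": 1.0},
    {"dx": -0.0067, "dy": 0.0043, "dz": 0.0, "rx": 0.0, "ry": 0.0, "rz": 0.0, "claw": 1.0},
    {"dx": -0.0067, "dy": 0.0043, "dz": 0.0, "rx": 0.0, "ry": 0.0, "rz": 0.0, "claw": 1.0},
    {"dx": -0.0096, "dy": 0.0045, "dz": 0.0, "rx": 0.0, "ry": 0.0, "rz": 0.0, "claw": 1.0},
    {"dx": -0.01, "dy": 0.0035, "dz": 0.0, "rx": 0.0, "ry": 0.0, "rz": 0.0, "claw": 1.0},
    {"dx": -0.0103, "dy": 0.0025, "dz": 0.0, "rx": 0.0, "ry": 0.0, "rz": 0.0, "claw": 1.0}
  ]
}}

```text
t: 13.85
eef_pos: [576.9, -261.3, 101.7]
tcp_rot: [-3.14, 0.006, 0.953]
ft_force: [1.6, 0.5, -0.1]
opening: 0.003
```

```bash
python3 - <<'E'
from h import *
from cell import env
s=env.state();print(s["eef_pos"],s["tcp_rot"],s["ft_force"],around(.9,15))
plan(s,[(*around(t,15),100,0.96) for t in list(np.arange(.8,-.01,-.1))],12)
E
```

```text
[ 576.87253602 -261.2921034   101.68812741] [-3.13973578  0.00601656  0.95290534] [ 1.55318498  0.48261885 -0.07088345] [ 576.47321726 -257.46597998]
dx -0.0069 dy -0.0016 dz 0.0021 rz -0.005
dx -0.0106 dy 0.0004 dz -0.0000 rz -0.000
dx -0.0106 dy -0.0006 dz -0.0000 rz -0.000
dx -0.0105 dy -0.0017 dz -0.0000 rz -0.000
dx -0.0103 dy -0.0027 dz -0.0000 rz -0.000
dx -0.0099 dy -0.0037 dz -0.0000 rz -0.000
dx -0.0095 dy -0.0047 dz -0.0000 rz -0.000
dx -0.0090 dy -0.0056 dz -0.0000 rz -0.000
dx -0.0084 dy -0.0065 dz -0.0000 rz -0.000
```

{"name": "arm_command", "arguments": {
  "steps": [
    {"dx": -0.0075, "dy": -0.0016, "dz": 0.002, "rx": 0.0, "ry": 0.0, "rz": 0.0, "claw": 1.0},
    {"dx": -0.0106, "dy": 0.0004, "dz": 0.0, "rx": 0.0, "ry": 0.0, "rz": 0.0, "claw": 1.0},
    {"dx": -0.0106, "dy": -0.0006, "dz": 0.0, "rx": 0.0, "ry": 0.0, "rz": 0.0, "claw": 1.0},
    {"dx": -0.0105, "dy": -0.0017, "dz": 0.0, "rx": 0.0, "ry": 0.0, "rz": 0.0, "claw": 1.0},
    {"dx": -0.0103, "dy": -0.0027, "dz": 0.0, "rx": 0.0, "ry": 0.0, "rz": 0.0, "claw": 1.0}
  ]
}}

```text
t: 14.48
eef_pos: [547.6, -293.0, 100.2]
tcp_rot: [-3.139, 0.006, 0.953]
ft_force: [1.1, -0.1, -0.2]
opening: 0.002
```

```bash
python3 - <<'E'
from h import *
from cell import env
s=env.state();print(s["eef_pos"],s["tcp_rot"],s["ft_force"],around(.4,15))
plan(s,[(*around(t,15),100,0.96) for t in [.3,.2,.1,0.04]],12)
E
```

```text
[ 547.6003188  -292.96314594  100.21015118] [-3.1391933   0.00630621  0.95273235] [ 1.09384698 -0.11117706 -0.24609843] [ 550.31536055 -290.40074144]
dx -0.0054 dy -0.0028 dz 0.0003 rz -0.005
dx -0.0095 dy -0.0047 dz -0.0000 rz -0.000
dx -0.0090 dy -0.0056 dz -0.0000 rz -0.000
dx -0.0051 dy -0.0038 dz -0.0000 rz -0.000
```

{"name": "arm_command", "arguments": {
  "steps": [
    {"dx": -0.0055, "dy": -0.0028, "dz": 0.0, "rx": 0.0, "ry": 0.0, "rz": 0.0, "claw": 1.0},
    {"dx": -0.0095, "dy": -0.0047, "dz": 0.0, "rx": 0.0, "ry": 0.0, "rz": 0.0, "claw": 1.0},
    {"dx": -0.009, "dy": -0.0056, "dz": 0.0, "rx": 0.0, "ry": 0.0, "rz": 0.0, "claw": 1.0},
    {"dx": 0.0, "dy": 0.0, "dz": 0.0, "rx": 0.0, "ry": 0.0, "rz": 0.0, "claw": 1.0}
  ]
}}

```text
t: 14.98
eef_pos: [525.9, -303.5, 100.5]
tcp_rot: [-3.139, 0.006, 0.952]
ft_force: [-0.5, -0.7, 0.3]
opening: 0.001
```

```bash
python3 - <<'E'
from h import *
from cell import env
s=env.state();print(s["eef_pos"],s["tcp_rot"],s["ft_force"],around(.1,15),around(0,15))
plan(s,[(*around(t,15),100,0.96) for t in [0.03]],12)
E
```

```text
[ 525.86297581 -303.50527606  100.46545806] [-3.13890383  0.00646045  0.95215681] [-0.53562292 -0.68336553  0.32210887] [ 528.0157416  -302.57098083] [ 519.89771587 -305.07846365]
dx -0.0035 dy -0.0029 dz 0.0006 rz -0.005
```

{"name": "arm_command", "arguments": {
  "steps": [
    {"dx": -0.0035, "dy": -0.003, "dz": 0.0, "rx": 0.0, "ry": 0.0, "rz": 0.0, "claw": 1.0},
    {"dx": 0.0, "dy": 0.0, "dz": 0.0, "rx": 0.0, "ry": 0.0, "rz": 0.0, "claw": 1.0},
    {"dx": 0.02, "dy": 0.015, "dz": 0.0, "rx": 0.0, "ry": 0.0, "rz": 0.0, "claw": 1.0},
    {"dx": 0.0, "dy": 0.0, "dz": -0.04, "rx": 0.0, "ry": 0.0, "rz": 0.0, "claw": 1.0},
    {"dx": 0.0, "dy": 0.0, "dz": -0.06, "rx": 0.0, "ry": 0.0, "rz": 0.0, "claw": 1.0},
    {"dx": -0.05, "dy": 0.05, "dz": 0.0, "rx": 0.0, "ry": 0.0, "rz": 0.0, "claw": 1.0},
    {"dx": -0.05, "dy": 0.05, "dz": 0.0, "rx": 0.0, "ry": 0.0, "rz": 0.0, "claw": 1.0},
    {"dx": -0.06, "dy": 0.0, "dz": 0.0, "rx": 0.0, "ry": 0.0, "rz": 0.0, "claw": 1.0},
    {"dx": 0.0, "dy": 0.0, "dz": 0.0, "rx": 0.0, "ry": 0.0, "rz": 0.0, "claw": 1.0}
  ]
}}

```text
t: 16.1
eef_pos: [541.4, -449.2, 183.7]
tcp_rot: [-3.14, 0.007, 0.958]
ft_force: [0.6, 0.7, 0.3]
opening: 0.005
```

```bash
python3 - <<'E'
from h import *
from cell import env
s=env.state();print(s["eef_pos"],s["tcp_rot"],s["ft_force"])
c=env.get_calibration("wrist")
p,d=env.read_camera("wrist"); cv2.imwrite("pics/w7.png",p[:,:,::-1])
for t in (0,.1,.2,.3): print(t,proj(c,(*post(t),119)))
p,_=env.read_camera("top"); cv2.imwrite("pics/t7.png",p[:,:,::-1])
p,_=env.read_camera("scene"); cv2.imwrite("pics/s7.png",p[:,:,::-1])
E
```

```text
[ 541.38499985 -449.22733533  183.6976737 ] [-3.14030909  0.00651236  0.95752414] [0.64878933 0.73711611 0.27521774]
0 (np.float64(141.94179567310525), np.float64(97.79451366407596))
0.1 (np.float64(148.31214475773137), np.float64(87.54831814482169))
0.2 (np.float64(153.69825050689207), np.float64(76.3858531584483))
0.3 (np.float64(158.02912034861293), np.float64(64.37972810066714))
```

View pics/w7.png

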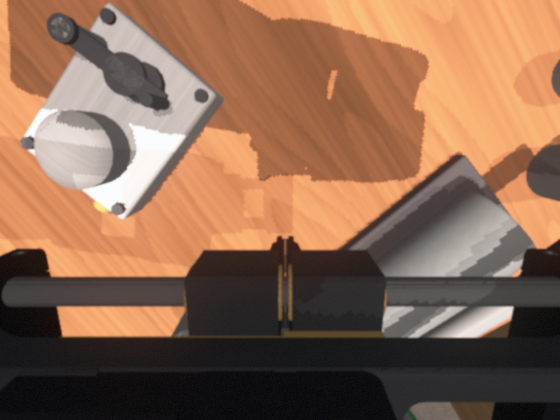

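View pics/s7.png

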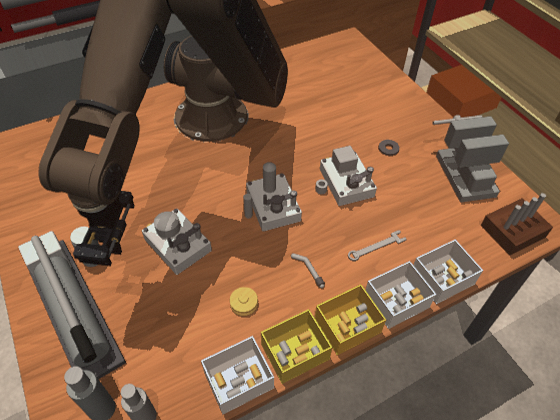

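View pics/t7.png

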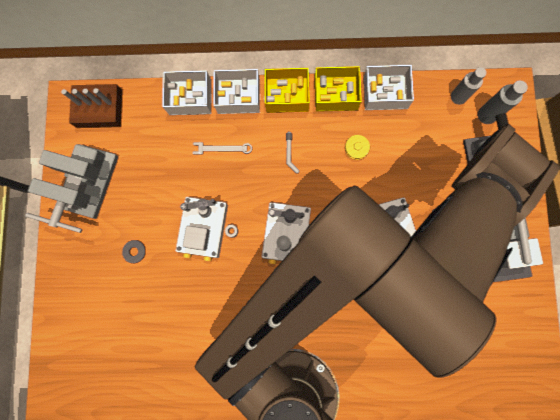

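```bash
python3 - <<'E'
import cv2,numpy as np
f=lambda n,x,y,w,h,k:cv2.resize(cv2.imread(n)[y:y+h,x:x+w],(400,400*h//w),interpolation=cv2.INTER_CUBIC)
cv2.imwrite("pics/c8.png",np.hstack([f("pics/scene0.png",135,200,80,80,5),f("pics/s7.png",135,200,80,80,5)]))
p=cv2.imread("pics/w7.png")[0:130,20:230]; cv2.imwrite("pics/c9.png",cv2.resize(p,None,fx=3.7,fy=3.7,interpolation=cv2.INTER_CUBIC))
E
```

```text
(no output)
```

View pics/c8.png

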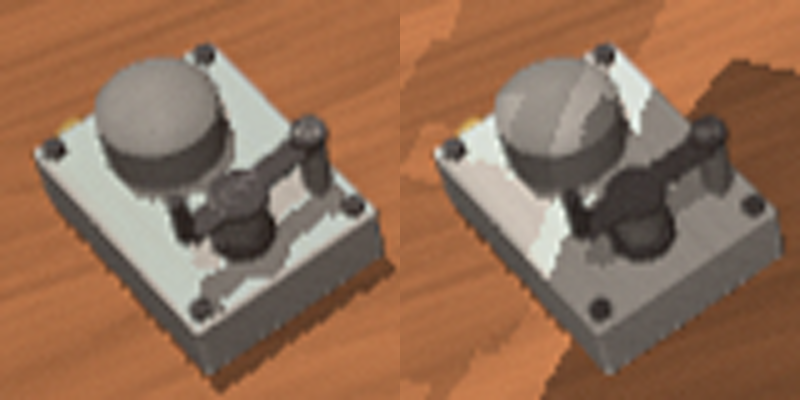

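View pics/c9.png

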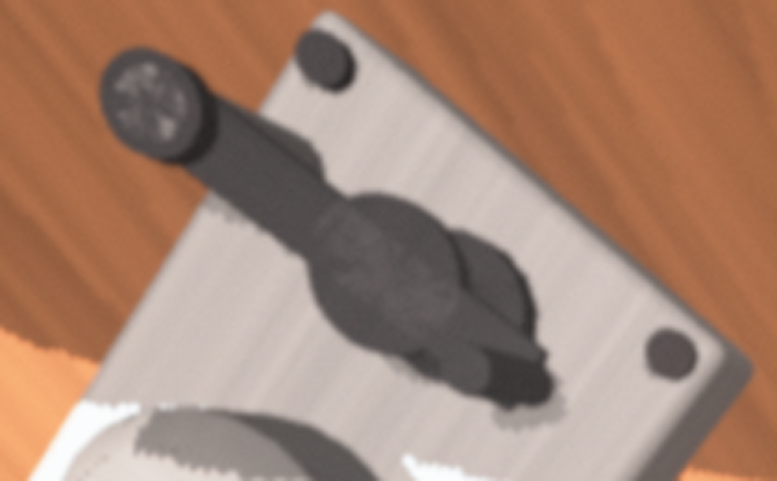

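```bash
python3 - <<'E'
from h import *
from cell import env
c=env.get_calibration("wrist")
W=lambda a,b,z:atz(c,20+a/3.7-.5,b/3.7-.5,z)[:2]
pv=W(150,103,95);d=W(387,273,89);e=W(725,350,45)-W(327,12,45)
po=W(468,372,119)
for q in (d-pv,po-pv): print(np.linalg.norm(q),np.arctan2(q[1],q[0])-np.arctan2(e[1],e[0]))
print(np.linalg.norm(e))
s0=np.load("pics/top0.npy")
cs=env.get_calibration("scene")
S=lambda a,b,z:atz(cs,135+a/5-.5,200+b/5-.5,z)[:2]
for dp,pp in (((237,195),(311,130)),((235,195),(311,130))):
    q=S(*dp,89)-S(*pp,95); print(np.linalg.norm(q),np.arctan2(q[1],q[0])-YB+np.pi/2)
E
```

```text
50.41862227260823 0.050785273392719654
85.7685924958843 0.03534660283198687
115.60224692336791
52.06012605509403 0.08971170353845648
52.78124059032696 0.07533238925360508
```

The cap is back at about 0.04–0.08 rad (well below 0.2). The oil can is partly hidden by the gripper, so I'll rise clear and check the loose things before handing in.

{"name": "arm_command", "arguments": {
  "steps": [
    {"dx": 0.0, "dy": 0.0, "dz": -0.07, "rx": 0.0, "ry": 0.0, "rz": 0.0, "claw": 1.0},
    {"dx": 0.0, "dy": -0.07, "dz": -0.07, "rx": 0.0, "ry": 0.0, "rz": 0.0, "claw": 1.0},
    {"dx": 0.0, "dy": -0.07, "dz": -0.05, "rx": 0.0, "ry": 0.0, "rz": 0.0, "claw": 1.0},
    {"dx": 0.0, "dy": -0.07, "dz": 0.0, "rx": 0.0, "ry": 0.0, "rz": 0.0, "claw": 1.0},
    {"dx": 0.0, "dy": 0.0, "dz": 0.0, "rx": 0.0, "ry": 0.0, "rz": 0.0, "claw": 1.0}
  ]
}}

```text
t: 16.88
eef_pos: [419.8, -350.2, 326.2]
tcp_rot: [-3.139, 0.005, 0.97]
ft_force: [0.0, -0.9, 0.5]
opening: 0.005
```

```bash
python3 - <<'E'
from h import *
from cell import env
s=env.state();print(s["t"],s["eef_pos"],s["ft_force"])
out=[]
for n in ("scene","top"):
    p,_=env.read_camera(n); out.append(p[:,:,::-1])
cv2.imwrite("pics/f.png",cv2.resize(np.hstack(out),(800,300)))
E
```

```text
16.875 [ 419.79781929 -350.15431559  326.23724441] [ 0.02496864 -0.89159111  0.48049141]
```

View pics/f.png

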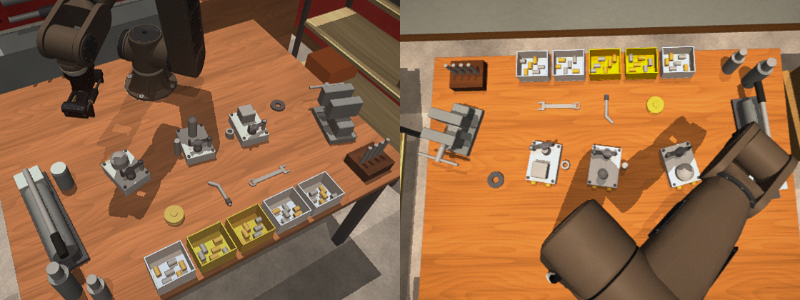

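All loose things stand where they were; the oil can is still at about (87,248) in the scene view. The cap is closed and the arm is clear.

```bash
python3 -c "
from cell import env
print(env.job_done()); print(env.state()['t'])"
```

```text
the job is handed in; nothing more can be done
None
the job is handed in; nothing more can be done
```

I bled the pot block and handed the job in at about 17 s of the 64 s allowed. `job_done` gave no verdict.

- **Cap opened:** I pushed it aside by the post with closed fingertips to about 1.4 rad, measured in the wrist picture.
- **Plunger pressed:** I pressed it about 9 mm down at 6–7.5 N. During the first hold the fingertips crept up 2 mm, to about 7 mm, so I pressed back to about 9 mm. In all it was down about 2.2 s, longer than the asked second, and the readings never showed less than about 6.8 mm. The depth comes from the fingertip height, not from the joint itself.
- **Plunger released:** the scene picture showed it standing up again before I closed the cap.
- **Cap closed:** I pushed it back by the post. The wrist picture gives 0.035–0.05 rad and the scene picture 0.075–0.09 rad, a small disagreement but well under the 0.2 limit.
- **Surroundings:** the last pictures show the loose things where they stood, judged by eye, and the arm is clear of everything. Outside the press, the wrist force readings stayed within about 2 N. They were read only at the end of each move call, so short peaks could have gone unseen.

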